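# Set out the daily control run beside the analyzer

### The arm

A 6-joint arm with a two-finger parallel gripper is mounted at the origin on a cart in front of the work surface, level with it; the furniture and walls round the work are solid. World frame = base frame: x ahead of the robot, y to its left, z up, the work surface at z = 0. Lengths are in m, angles in rad, forces in N, time in s.
With the tool pointing down it reaches from about 0.425 to 0.95 m from the base axis. Payload 3.5 kg.
Tool frame: the origin (TCP) lies between the finger pads; the fingertips stand 19 mm ahead of it and the grasp point (between the pads) is the TCP; z points along the fingers, y is the line along which they close (so a half turn about z gives the same grasp; the last joint's range is limited). The gripper opens to 85 mm and grips with 20 to 120 N. Pads are 22 mm wide; open, the fingers measure 114 mm over their backs; the gripper's body (76 mm by 85 mm) begins 54 mm behind the grasp point. The pads swing forward as they close: fully open they stand 13 mm farther back than shut.
Start: joints at [-1.472, 0.286, 1.577, -0, 1.279, -0.15], TCP at [0.166, -0.654, 0.25] pointing down, gripper open.
Joint ranges: [-2.77, 2.77], [-0.9, 2.22], [0.21, 2.48], [-1.53, 4.67], [0.24, 2.81], [-2.84, 2.84]. Speed limits (rad/s): [2.79, 2.79, 3.14, 3.14, 3.14, 3.14].

### API

Orientations are given as a unit quaternion [x, y, z, w].
In Python, from plant import get_state, cams, ctrl gives the robot as it stands. The module is installed in compiled form; this text tells all that it offers.
- The arm moves only by the tool jog_arm, never from a script. Its argument "deltas" is text: rows parted by semicolons, each of 6 numbers parted by spaces: the shift along the world's x, y, z normalised to -1 to 1, where 1 is 0.02 m, then the turn, a rotation vector about the world's x, y, z normalised to -1 to 1, where 1 is 0.1 rad. In form: x y z ax ay az; .... A call has 1 to 20 rows; each row shifts and turns the commanded pose from where the row before left it; what a row does not reach is not made up. A row lasts 1/8 s, in which the tool goes at most 62.5 mm and 10.7 degrees, less where a joint would pass 70% of its speed; a pose out of reach is approached as far as the arm can. A call with a number of a shift or a turn outside -1 to 1 is refused whole. A call with a gripper value outside its range is refused whole. "gripper" is the opening, from 0 (shut) to 1 (fully open), set as the call begins (left out, the last holds). The fingers move at their own pace and stop on an object; "squeeze" is the grip in N (left out, the last holds). Time passes only in rows, so rows that do not move let the fingers close. It gives the time, the measured TCP pose, the force, the opening and the grip force at its end, in the units of the state.
- get_state(): the state, without advancing time (a new reading comes with each control period).
- cams.read_camera(name): name is "scene" or "side" or "wrist"; returns a dict with "color" (384x512x3 uint8, blue, green, red), "vfov" (degrees; the focal length in pixels is half the picture's height over the tangent of half this angle, whatever the lens; pixels are square), "cx", "cy" (the principal point, pixels), "rvec" (rotation vector, rad) and "tvec" (3), from world to camera coordinates, as OpenCV has them. Camera axes: x right, y down, z forward; pixel columns grow to the right and rows downward; lengths in m; the calibration is good to about 2 mm. A picture is of the moment at which its call begins. There is no depth.
- ctrl.sign_off(): hands the job in; it is judged then, once.
The state is a dict: "time": time; "qpos": joint angles; "dq": joint speeds; "joint_efforts": joint torques, N m; "eef_pos": TCP position; "tcp_rot": TCP orientation; "contact_force": force on the tool from outside, world axes, zero at the start; "wrist_torque": the same for the moment, N m; "opening": opening from 0.0 (shut) to 1.0 (fully open); "finger_force": force on a finger pad.
Only numpy, scipy, OpenCV 4.12 (cv2) and the standard library are available. Lean on these libraries where they do the work, as an engineer would, in place of code of your own. Each camera call takes 0.05 s, during which the arm holds its last target. There are 200 camera calls.

### The job

Set out the daily control run on the grey staging board: stand the three vials upright in the row of rings, the red-capped one in the middle with the green-capped one to its left and the blue-capped one to its right as you see them from the robot, and lay the timer flat on the board behind the red vial, squarely inside the white rectangle. Lay the label roll flat on top of the black notepad, in the middle of its cover. Never tip a vial over, and leave the stamp and the brown tape roll where they stand.

Things in the scene. Friction and masses are not known exactly. Their poses are not given: they have to be found in the camera images.
- board: flat grey board fixed to the bench, 150 x 180 mm (its x by y), 4 mm thick, turned up to 0.3 rad. Origin: centre of underside; x away from robot, y left, z up. Flat white prints on top (z = 4 mm): three rings, inner diameter 40 mm, along the near edge, centres x = -42, y = +60 (left), 0, -60 mm (right); behind the middle ring a rectangle, inside 78 x 82 mm (x by y), centre x = +30, y = 0.
- notepad: closed notepad with black cover, lying flat on the bench and fixed to it, 70 x 95 mm (its x by y), turned up to 0.5 rad; flat cover at z = 12 mm, with a wire binding along its +y edge that rises to 16 mm. Origin: centre of its underside, z up.
- green_vial: small control vial with a green screw cap, standing upright: glass body 24 mm diameter up to z = 40 mm, cap 20 mm diameter from there to the top at 52 mm. Origin: centre of its underside, z up. About 20 g, loose; it tips easily.
- red_vial: small control vial with a red screw cap, standing upright: glass body 24 mm diameter up to z = 40 mm, cap 20 mm diameter from there to the top at 52 mm. Origin: centre of its underside, z up. About 20 g, loose; it tips easily.
- blue_vial: small control vial with a blue screw cap, standing upright: glass body 24 mm diameter up to z = 40 mm, cap 20 mm diameter from there to the top at 52 mm. Origin: centre of its underside, z up. About 20 g, loose; it tips easily.
- timer: white lab timer lying on its back with display and buttons up, 58 x 62 mm (its x by y), body 17 mm high, buttons to 20 mm. Origin: centre of its underside, z up, turned up to 0.4 rad. About 60 g, loose.
- label_roll: roll of white paper labels lying flat, axis upright, outer diameter 62 mm, 36 mm high, with a hole along the axis. Origin: centre of its underside, z up. About 0.11 kg, loose.
- stamp: bystander, to be left alone: rubber stamp with dark red handle on a black foot, 24 x 44 mm, 54 mm high, standing loose. Origin: centre of its underside, z up.
- tape_roll: bystander, to be left alone: roll of brown packing tape lying flat, 96 mm diameter, 48 mm high, loose. Origin: centre of its underside, z up.

How it is judged:
At the end, for the whole second after the job is handed in: Vials upright within 10 mm of their ring centres in board x and y (green left, red middle, blue right); timer flat within 12 mm of the rectangle centre, sides within 0.25 rad; label roll flat within 15 mm of the notepad centre; tilts under 0.12 rad; all released, at rest (x of green_vial in the frame of board between -0.052 and -0.032 m and y of green_vial in the frame of board between 0.05 and 0.07 m and z of green_vial in the frame of board between 0 and 0.008 m and linear speed of each of green_vial, red_vial, blue_vial, timer, label_roll below 0.02 m/s and angular speed of each of green_vial, red_vial, blue_vial, timer, label_roll below 0.2 rad/s and angle between each of green_vial, red_vial, blue_vial, timer, label_roll's own z axis and vertical below 0.12 rad and x of red_vial in the frame of board between -0.052 and -0.032 m and y of red_vial in the frame of board between -0.01 and 0.01 m and z of red_vial in the frame of board between 0 and 0.008 m and x of blue_vial in the frame of board between -0.052 and -0.032 m and y of blue_vial in the frame of board between -0.07 and -0.05 m and z of blue_vial in the frame of board between 0 and 0.008 m and x of timer in the frame of board between 0.018 and 0.042 m and y of timer in the frame of board between -0.012 and 0.012 m and z of timer in the frame of board between 0 and 0.008 m and (angle between the x axis of timer and the x axis of board, either way round below 0.25 rad or angle between the x axis of timer and the y axis of board, either way round below 0.25 rad) and horizontal distance between label_roll and notepad below 0.015 m and z of label_roll in the frame of notepad between 0.008 and 0.016 m); the robot touches nothing.
It fails at once if a vial was tipped over (angle between any of green_vial, red_vial, blue_vial's own z axis and vertical above 0.6 rad).
It fails at once if the stamp or the tape roll was moved more than 25 mm or tipped over (distance of any of stamp, tape_roll from where it was at the start of the episode above 0.025 m or angle between any of stamp, tape_roll's own z axis and vertical above 0.6 rad).
It also fails if it takes over 106 s, if anything falls off the work surface, if the arm or the gripper's body presses on something with over 40 N, if the wrist force passes 120 N, or if a joint passes its speed limit or range.

## Working session

There is one attempt and no reset: what is moved stays moved. The work goes in short steps, Python scripts to look and compute and a tool call to move; the robot and the scene stay as the last step left them, time stands still between calls to the robot, and variables do not carry over. Pictures are saved under pics/ and viewed, at most 14 in all, crops included, and the job is handed in when it is done.

Besides the shell and the picture viewer there is one more tool, called after ">>>" by a JSON object that holds its "api" and its "payload". jog_arm: Moves the arm, as the interface text tells. Its arguments: {"type":"object","properties":{"deltas":{"type":"string"},"gripper":{"type":"number"},"squeeze":{"type":"number"}},"required":["deltas"]}

```bash
ls; mkdir -p pics; cat > h.py <<'E'
import numpy as np, cv2
from plant import get_state, cams, ctrl
def cam(n):
    c=cams.read_camera(n); h=c["color"].shape[0]
    f=h/2/np.tan(np.radians(c["vfov"])/2)
    c["K"]=np.array([[f,0,c["cx"]],[0,f,c["cy"]],[0,0,1.]])
    c["R"]=cv2.Rodrigues(np.array(c["rvec"],float))[0]; c["t"]=np.array(c["tvec"],float).ravel()
    c["C"]=-c["R"].T@c["t"]; return c
def ray(c,uv):
    d=c["R"].T@np.linalg.inv(c["K"])@np.array([uv[0],uv[1],1.]); return d/np.linalg.norm(d)
def plane(c,uv,z):
    d=ray(c,uv); return c["C"]+d*(z-c["C"][2])/d[2]
def tri(c1,p1,c2,p2):
    P=[c["K"]@np.c_[c["R"],c["t"]] for c in(c1,c2)]
    X=cv2.triangulatePoints(P[0],P[1],np.array(p1,float).reshape(2,1),np.array(p2,float).reshape(2,1)).ravel()
    return X[:3]/X[3]
E
python3 - <<'E'
from h import *
for n in("scene","side","wrist"):
    c=cam(n); cv2.imwrite(f"pics/{n}0.png",c["color"]); print(n,c["C"].round(3),c["K"][0,0].round(1),c["R"][2].round(2))
s=get_state(); print(s["time"],s["tcp_rot"])
E
```

```text
pics
scene [-0.417  0.931  0.709] 492.6 [ 0.64 -0.63 -0.45]
side [ 0.064 -1.197  0.532] 474.4 [ 0.34  0.87 -0.36]
wrist [ 0.236 -0.637  0.373] 334.1 [-0.28 -0.07 -0.96]
0.15 [ 9.92270221e-01  1.24092345e-01  1.01307463e-05 -9.47561943e-04]
```

View pics/scene0.png

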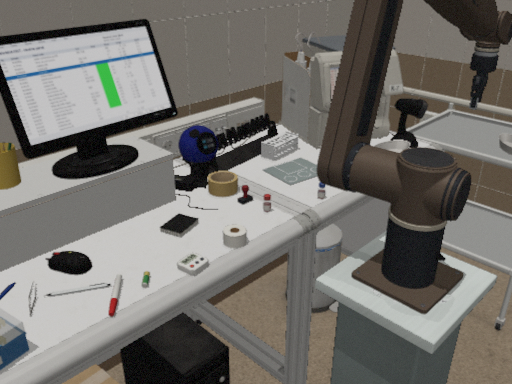

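View pics/side0.png

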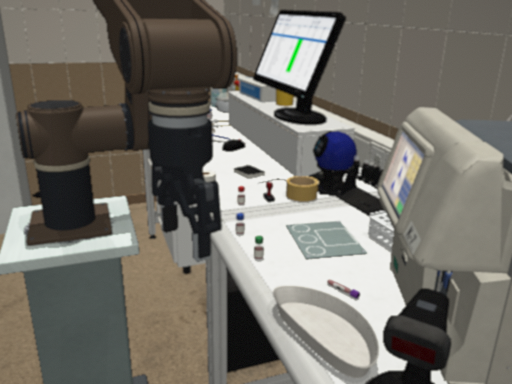

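The scene view shows the board at (295,170), blue vial (321,190), red vial (267,202), stamp (245,193), tape (223,183), label roll (235,236), notepad (180,225) and timer (193,263). The side view shows the green vial at (259,247), blue (240,223), red (241,195) and board (325,239).

```bash
python3 - <<'E'
from h import *
a,b=cam("scene"),cam("side")
for n,p,z in[("board",(295,170),0),("blue",(322,184),.05),("red",(267,197),.05),("stamp",(245,190),.05),("tape",(223,177),.048),("label",(235,230),.036),("pad",(180,225),.012),("timer",(193,263),.02)]: print(n,plane(a,p,z).round(3))
for n,p,z in[("green",(259,239),.05),("blue",(240,217),.05),("red",(241,189),.05),("board",(325,239),0),("pad",(249,171),.012),("tape",(302,182),.048),("stamp",(269,185),.05)]: print(n,plane(b,p,z).round(3))
print(tri(a,(322,184),b,(240,217)),tri(a,(267,197),b,(241,189)))
E
```

```text
board [ 0.585 -0.277  0.   ]
blue [ 0.389 -0.171  0.05 ]
red [0.448 0.01  0.05 ]
stamp [0.525 0.023 0.05 ]
tape [0.642 0.006 0.048]
label [0.396 0.185 0.036]
pad [0.552 0.247 0.012]
timer [0.376 0.342 0.02 ]
green [ 0.396 -0.316  0.05 ]
blue [ 0.392 -0.192  0.05 ]
red [ 0.453 -0.013  0.05 ]
board [ 0.586 -0.275  0.   ]
pad [0.562 0.232 0.012]
tape [ 0.646 -0.006  0.048]
stamp [ 0.541 -0.006  0.05 ]
[ 0.39601773 -0.18089714  0.04442022] [4.57275488e-01 2.60734090e-04 4.38945050e-02]
```

View pics/wrist0.png

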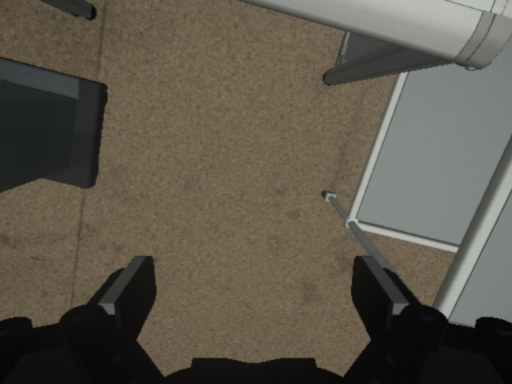

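The wrist view shows only the floor and open fingers, so I'll move over the board to survey.

>>> {"api": "jog_arm", "payload": {"deltas": "0.84 0.98 0.14 0 0 0;0.84 0.98 0.14 0 0 0;0.84 0.98 0.14 0 0 0;0.84 0.98 0.14 0 0 0;0.84 0.98 0.14 0 0 0;0.84 0.98 0.14 0 0 0;0.84 0.98 0.14 0 0 0;0.84 0.98 0.14 0 0 0;0.84 0.98 0.14 0 0 0;0.84 0.98 0.14 0 0 0;0.84 0.98 0.14 0 0 0;0.84 0.98 0.14 0 0 0;0.84 0.98 0.14 0 0 0;0.84 0.98 0.14 0 0 0;0.84 0.98 0.14 0 0 0;0.84 0.98 0.14 0 0 0;0.84 0.98 0.14 0 0 0;0.84 0.98 0.14 0 0 0;0.84 0.98 0.14 0 0 0;0.84 0.98 0.14 0 0 0"}}

```text
time: 2.75
eef_pos: [0.5028, -0.2606, 0.3065]
tcp_rot: [0.992, 0.124, 0.0, 0.0]
contact_force: [-0.5, 0.2, -0.1]
opening: 0.999
finger_force: 0.0
```

```bash
python3 - <<'E'
from h import *
c=cam("wrist"); cv2.imwrite("pics/w1.png",c["color"]); np.save("w1.npy",c,allow_pickle=True)
s=get_state(); print(s["time"],np.round(s["eef_pos"],4),np.round(s["qpos"],3),s["opening"],c["C"])
E
```

```text
2.8 [ 0.5044 -0.2586  0.3071] [-0.654  0.008  1.785  0.003  1.348  0.666] 0.998376582755132 [ 0.57216612 -0.24329688  0.43021161]
```

View pics/w1.png

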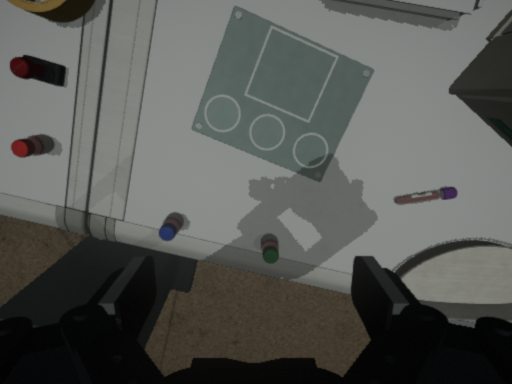

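The wrist view shows the board with rings at (222,113), (267,131), (310,150) and the rectangle at (291,74). It also shows caps: red (23,148), blue (168,232), green (271,255).

```bash
cat >> h.py <<'E'
HUE={"red":((170,10),120,70),"green":((45,85),80,30),"blue":((108,130),110,50)}
def capblobs(c,name,amin=25):
    hsv=cv2.cvtColor(c["color"],cv2.COLOR_BGR2HSV); h,s,v=cv2.split(hsv)
    (lo,hi),smin,vmin=HUE[name]
    m=((h>=lo)|(h<=hi)) if lo>hi else ((h>=lo)&(h<=hi))
    m=(m&(s>smin)&(v>vmin)).astype(np.uint8)
    n,l,st,ce=cv2.connectedComponentsWithStats(m)
    o=[]
    for i in range(1,n):
        if st[i,4]>=amin:
            cn=cv2.findContours((l==i).astype(np.uint8),cv2.RETR_EXTERNAL,cv2.CHAIN_APPROX_NONE)[0][0]
            o.append((st[i,4],ce[i].round(1),cn[:,0]))
    return o
def board(c):
    """ring centres + rectangle corners on z=.004"""
    hsv=cv2.cvtColor(c["color"],cv2.COLOR_BGR2HSV); g=cv2.cvtColor(c["color"],cv2.COLOR_BGR2GRAY)
    gm=((hsv[...,0]>60)&(hsv[...,0]<100)&(hsv[...,1]>25)&(hsv[...,2]>60)).astype(np.uint8)
    n,l,st,ce=cv2.connectedComponentsWithStats(cv2.morphologyEx(gm,cv2.MORPH_OPEN,np.ones((3,3)))) 
    cs,_=cv2.findContours(cv2.morphologyEx(gm,cv2.MORPH_OPEN,np.ones((3,3))),cv2.RETR_CCOMP,cv2.CHAIN_APPROX_NONE)
    return cs
def topw(c,P,z):
    return np.array([plane(c,p,z)[:2] for p in np.asarray(P).reshape(-1,2)])
E
python3 - <<'E'
from h import *
c=np.load("w1.npy",allow_pickle=True).item()
for n in HUE:
    for a,ce,cn in capblobs(c,n):
        W=topw(c,cn,.052); (x,y),r=cv2.minEnclosingCircle(W.astype(np.float32)); print(n,a,ce,"z52:",round(x,4),round(y,4),"r",round(r,4))
for k in board(c):
    if cv2.contourArea(k)<150: continue
    W=topw(c,k,.004).astype(np.float32); (cx,cy),(w,h),an=cv2.minAreaRect(W); print("bd",cv2.contourArea(k),round(cx,4),round(cy,4),round(w,4),round(h,4),round(an,1), W.mean(0).round(4))
E
```

```text
red 205 [ 19.3 148.1] z52: 0.4563 -0.0 r 0.0093
green 145 [270.5 255.7] z52: 0.3972 -0.3097 r 0.009
blue 160 [166.3 232.7] z52: 0.3957 -0.1786 r 0.009
bd 649.0 0.5303 -0.3286 0.0361 0.0358 16.3 [ 0.5304 -0.3284]
bd 693.5 0.5384 -0.269 0.0371 0.0366 14.2 [ 0.5389 -0.2691]
bd 730.0 0.5473 -0.2097 0.0375 0.0367 58.9 [ 0.5475 -0.2097]
bd 4446.0 0.61 -0.2792 0.0808 0.0769 81.9 [ 0.6109 -0.2788]
bd 12079.0 0.5803 -0.2749 0.1779 0.148 81.9 [ 0.5807 -0.2725]
bd 1116.0 0.5301 -0.3286 0.0481 0.0476 60.0 [ 0.5303 -0.3286]
bd 1140.5 0.5387 -0.2692 0.0471 0.0473 59.4 [ 0.5389 -0.2692]
bd 1207.5 0.547 -0.2096 0.048 0.0472 13.6 [ 0.5475 -0.2098]
```

Ring spacing is 60 mm, the rectangle lies 72 mm behind the middle ring and board yaw is about -0.142 rad, all as specified. Next I'll move above the green vial for a second view.

>>> {"api": "jog_arm", "payload": {"deltas": "-0.54 -0.25 -0.9 0 0 0;-0.54 -0.25 -0.9 0 0 0;-0.54 -0.25 -0.9 0 0 0;-0.54 -0.25 -0.9 0 0 0;-0.54 -0.25 -0.9 0 0 0;-0.54 -0.25 -0.9 0 0 0;-0.54 -0.25 -0.9 0 0 0;-0.54 -0.25 -0.9 0 0 0;-0.54 -0.25 -0.9 0 0 0;-0.54 -0.25 -0.9 0 0 0;0 0 0 0 0 0", "gripper": 0.6, "squeeze": 20}}

```text
time: 4.18
eef_pos: [0.3927, -0.3116, 0.1242]
tcp_rot: [0.992, 0.123, -0.001, -0.002]
contact_force: [0.4, 0.3, 0.5]
opening: 0.6
finger_force: 0.0
```

```bash
cat >> h.py <<'E'
def load(n): return np.load(n+".npy",allow_pickle=True).item()
def capcirc(c,n,z):
    b=max(capblobs(c,n),key=lambda t:t[0]); W=topw(c,b[2],z).astype(np.float32)
    (x,y),r=cv2.minEnclosingCircle(W); return np.array([x,y]),r,b[1]
def st():
    s=get_state(); print("t",round(s["time"],2),np.round(s["eef_pos"],4),"op",round(s["opening"],3),"ff",np.round(s["finger_force"],1),"q6",round(s["qpos"][5],2)); return s
def shot(n,cn="wrist"):
    c=cam(cn); np.save(n+".npy",c,allow_pickle=True); cv2.imwrite(f"pics/{n}.png",c["color"]); return c
E
python3 - <<'E'
from h import *
c=shot("w2"); st(); c1=load("w1")
for n in("green","blue"):
  for b in capblobs(c,n): print(n,b[0],b[1])
  b1=max(capblobs(c1,n),key=lambda t:t[0])
  b=max(capblobs(c,n),key=lambda t:t[0]); print(n,"tri",tri(c1,b1[1],c,b[1]).round(4),"circ",capcirc(c,n,.052))
print("C",c["C"])
E
```

```text
t 4.22 [ 0.3937 -0.3121  0.1255] op 0.6 ff 0.0 q6 0.45
green 673 [252.2 212.2]
green tri [ 0.3968 -0.3099  0.051 ] circ (array([ 0.39696175, -0.30983546]), 0.00952666625380516, array([252.2, 212.2]))
blue 771 [ 39.1 164.1]
blue tri [ 0.3946 -0.1784  0.0498] circ (array([ 0.39504665, -0.17930976]), 0.009749093092978, array([ 39.1, 164.1]))
C [ 0.46241854 -0.2947639   0.24775916]
```

View pics/w2.png

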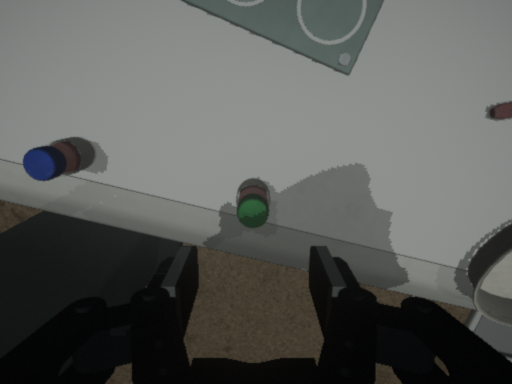

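Caps triangulate to about 50 mm, as expected. Green is at (.397,-.310). Descending.

>>> {"api": "jog_arm", "payload": {"deltas": "0.08 0.05 -0.9 0 0 0;0.08 0.05 -0.9 0 0 0;0 0 -0.9 0 0 0;0 0 -0.9 0 0 0;0 0 -0.7 0 0 0;0 0 -0.4 0 0 0;0 0 0 0 0 0"}}

```text
time: 5.1
eef_pos: [0.3972, -0.31, 0.0317]
tcp_rot: [0.992, 0.124, -0.0, -0.001]
contact_force: [-0.9, 1.2, -0.8]
opening: 0.601
finger_force: 0.0
```

>>> {"api": "jog_arm", "payload": {"deltas": "0 0 0 0 0 0;0 0 0 0 0 0;0 0 0 0 0 0;0 0 0 0 0 0", "gripper": 0.1, "squeeze": 25}}

```text
time: 5.6
eef_pos: [0.3979, -0.3108, 0.0331]
tcp_rot: [0.992, 0.124, 0.0, 0.001]
contact_force: [-0.5, -0.3, 3.2]
opening: 0.27
finger_force: 24.8
```

>>> {"api": "jog_arm", "payload": {"deltas": "0 0 0.8 0 0 0;0 0 0.8 0 0 0;0.6 0.4 0.8 0 0 0;0.85 0.58 0 0 0 0;0.85 0.58 0 0 0 0;0.85 0.58 0 0 0 0;0.85 0.58 0 0 0 0;0.85 0.58 0 0 0 0;0.85 0.58 0 0 0 0;0.85 0.58 0 0 0 0;0.6 0.4 0 0 0 0;0.3 0.2 0 0 0 0;0 0 0 0 0 0"}}

```text
time: 7.22
eef_pos: [0.5466, -0.2088, 0.0802]
tcp_rot: [0.992, 0.124, -0.0, -0.0]
contact_force: [0.6, 0.7, 0.1]
opening: 0.265
finger_force: 24.7
```

```bash
python3 - <<'E'
from h import *
c=shot("w3"); st()
for z in (.09,.1,.11): print(z,capcirc(c,"green",z))
E
```

```text
t 7.28 [ 0.5463 -0.209   0.0801] op 0.268 ff 24.7 q6 0.78
0.09 (array([ 0.54083735, -0.21055707]), 0.010732683353126049, array([253.1, 305.4]))
0.1 (array([ 0.54749781, -0.20899855]), 0.009797549806535244, array([253.1, 305.4]))
0.11 (array([ 0.55409575, -0.20731187]), 0.008863428607583046, array([253.1, 305.4]))
```

>>> {"api": "jog_arm", "payload": {"deltas": "0 -0.03 -0.8 0 0 0;0 0 -0.7 0 0 0;0 0 -0.4 0 0 0;0 0 -0.2 0 0 0;0 0 0 0 0 0"}}

```text
time: 7.9
eef_pos: [0.5465, -0.2097, 0.0382]
tcp_rot: [0.992, 0.124, 0.0, 0.0]
contact_force: [0.6, -0.5, 0.3]
opening: 0.265
finger_force: 24.7
```

>>> {"api": "jog_arm", "payload": {"deltas": "0 0 0 0 0 0;0 0 0 0 0 0;0 0 0 0 0 0", "gripper": 0.5}}

```text
time: 8.28
eef_pos: [0.5466, -0.2097, 0.0386]
tcp_rot: [0.992, 0.124, 0.0, 0.0]
contact_force: [-0.5, 0.0, -0.4]
opening: 0.501
finger_force: 0.0
```

>>> {"api": "jog_arm", "payload": {"deltas": "0 0 0.7 0 0 0;0 0 0.9 0 0 0;0 0 0.9 0 0 0;-0.4 0.1 0.9 0 0 0;-0.9 0.19 0.3 0 0 0;-0.9 0.19 0 0 0 0;-0.9 0.19 0 0 0 0;-0.9 0.19 0 0 0 0;-0.9 0.19 0 0 0 0;-0.9 0.19 0 0 0 0;-0.9 0.19 0 0 0 0;-0.6 0.15 0 0 0 0;-0.2 0 0 0 0 0;0 0 0 0 0 0", "gripper": 0.6}}

```text
time: 10.02
eef_pos: [0.3967, -0.1783, 0.1128]
tcp_rot: [0.992, 0.124, 0.0, 0.0]
contact_force: [0.3, -0.7, 0.2]
opening: 0.6
finger_force: 0.0
```

```bash
python3 - <<'E'
from h import *
c=shot("w4"); st()
for n,z in(("blue",.052),("red",.052),("green",.056)): 
  try: print(n,capcirc(c,n,z))
  except Exception as e: print(n,e)
E
```

```text
t 10.07 [ 0.3969 -0.1783  0.1128] op 0.602 ff 0.0 q6 0.67
blue (array([ 0.39532748, -0.17813809]), 0.009606553241610527, array([252.2, 228.2]))
red max() iterable argument is empty
green max() iterable argument is empty
```

Blue is at (.3953,-.178). Descending 0.080 and gripping.

>>> {"api": "jog_arm", "payload": {"deltas": "-0.05 0 -0.9 0 0 0;0 0 -0.9 0 0 0;0 0 -0.9 0 0 0;0 0 -0.8 0 0 0;0 0 -0.5 0 0 0;0 0 0 0 0 0"}}

```text
time: 10.82
eef_pos: [0.3953, -0.1778, 0.0317]
tcp_rot: [0.992, 0.124, -0.001, -0.001]
contact_force: [-0.7, 0.5, 0.2]
opening: 0.599
finger_force: 0.0
```

>>> {"api": "jog_arm", "payload": {"deltas": "0 0 0 0 0 0;0 0 0 0 0 0;0 0 0 0 0 0;0 0 0 0 0 0", "gripper": 0.1}}

```text
time: 11.32
eef_pos: [0.3961, -0.1785, 0.0331]
tcp_rot: [0.992, 0.124, 0.001, 0.001]
contact_force: [-0.1, -0.3, 4.4]
opening: 0.264
finger_force: 24.8
```

>>> {"api": "jog_arm", "payload": {"deltas": "0 0 0.8 0 0 0;0 0 0.8 0 0 0;0.5 -0.56 0.8 0 0 0;0.8 -0.9 0 0 0 0;0.8 -0.9 0 0 0 0;0.8 -0.9 0 0 0 0;0.8 -0.9 0 0 0 0;0.8 -0.9 0 0 0 0;0.8 -0.9 0 0 0 0;0.8 -0.9 0 0 0 0;0.5 -0.56 0 0 0 0;0.11 -0.1 0 0 0 0;0 0 0 0 0 0"}}

```text
time: 12.95
eef_pos: [0.5294, -0.3281, 0.08]
tcp_rot: [0.992, 0.124, -0.0, -0.0]
contact_force: [0.5, -0.2, 0.0]
opening: 0.263
finger_force: 24.7
```

```bash
python3 - <<'E'
from h import *
c=shot("w5"); st()
print(capcirc(c,"blue",.099)); 
for b in capblobs(c,"green"): print(b[:2])
E
```

```text
t 13.0 [ 0.5292 -0.3278  0.08  ] op 0.262 ff 24.7 q6 0.6
(array([ 0.5287109 , -0.32860649]), 0.009167544543743134, array([253.2, 307.6]))
(np.int32(1205), array([ 14.7, 162.6]))
```

>>> {"api": "jog_arm", "payload": {"deltas": "0.06 0 -0.8 0 0 0;0 0 -0.7 0 0 0;0 0 -0.4 0 0 0;0 0 -0.2 0 0 0;0 0 0 0 0 0"}}

```text
time: 13.62
eef_pos: [0.5309, -0.3285, 0.0382]
tcp_rot: [0.992, 0.124, 0.0, 0.0]
contact_force: [-0.6, -0.1, 0.2]
opening: 0.264
finger_force: 24.7
```

>>> {"api": "jog_arm", "payload": {"deltas": "0 0 0 0 0 0;0 0 0 0 0 0;0 0 0 0 0 0", "gripper": 0.5}}

```text
time: 14.0
eef_pos: [0.531, -0.3285, 0.0386]
tcp_rot: [0.992, 0.124, 0.0, 0.0]
contact_force: [-0.4, 0.4, -0.1]
opening: 0.499
finger_force: 0.0
```

>>> {"api": "jog_arm", "payload": {"deltas": "0 0 0.7 0 0 0;0 0 0.9 0 0 0;0 0 0.9 0 0 0;0 0.3 0.9 0 0 0;-0.2 0.9 0.6 0 0 0;-0.2 0.9 0.4 0 0 0;-0.2 0.98 0 0 0 0;-0.2 0.98 0 0 0 0;-0.2 0.98 0 0 0 0;-0.2 0.98 0 0 0 0;-0.2 0.98 0 0 0 0;-0.2 0.98 0 0 0 0;-0.2 0.98 0 0 0 0;-0.2 0.98 0 0 0 0;-0.2 0.98 0 0 0 0;-0.2 0.98 0 0 0 0;-0.2 0.98 0 0 0 0;-0.2 0.98 0 0 0 0;-0.2 0.98 0 0 0 0;0 0.4 0 0 0 0"}}

```text
time: 16.5
eef_pos: [0.4704, -0.0223, 0.1262]
tcp_rot: [0.992, 0.125, -0.0, -0.0]
contact_force: [0.4, -0.1, 0.6]
opening: 0.5
finger_force: 0.0
```

```bash
python3 - <<'E'
from h import *
c=shot("w6"); st()
for b in capblobs(c,"red"): W=topw(c,b[2],.052); print(b[:2],cv2.minEnclosingCircle(W.astype(np.float32)))
E
```

```text
t 16.55 [ 0.4706 -0.022   0.1263] op 0.498 ff 0.0 q6 1.06
(np.int32(389), array([234.2,  87.3])) ((0.5437926054000854, 0.006852450780570507), 0.007662212010473013)
(np.int32(35), array([204.8, 219.9])) ((0.461794912815094, 0.0070025320164859295), 0.00364243914373219)
(np.int32(26), array([214.2, 219. ])) ((0.4636058807373047, 0.0012675808975473046), 0.0021597538143396378)
```

View pics/w6.png

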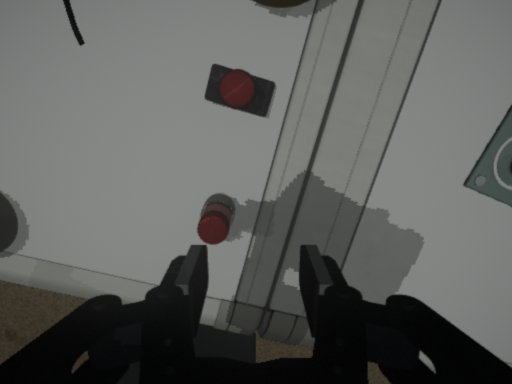

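The picture shows the red cap at (213,229), partly shaded, and the stamp at (238,88). I'll measure the cap with a looser mask.

```bash
sed -i 's/"red":((170,10),120,70)/"red":((165,12),110,50)/' h.py; python3 - <<'E'
from h import *
c=load("w6"); print(plane(c,(213,229),.052), c["color"][229,213],c["color"][236,213])
for b in capblobs(c,"red"): W=topw(c,b[2],.052); print(b[:2],cv2.minEnclosingCircle(W.astype(np.float32)))
c1=load("w1"); b1=max(capblobs(c1,"red"),key=lambda t:t[1][1]); print(b1[:2],tri(c1,b1[1],c,(213,228)))
E
```

```text
[0.45718768 0.00051043 0.052     ] [33 34 68] [31 32 66]
(np.int32(903), array([236.3,  88. ])) ((0.5433222651481628, 0.0060256123542785645), 0.009460498578846455)
(np.int32(612), array([212.2, 229.1])) ((0.4569401443004608, 0.0008073438075371087), 0.009443596936762333)
(np.int32(219), array([ 19.6, 148.1])) [0.45645582 0.00080012 0.05008653]
```

>>> {"api": "jog_arm", "payload": {"deltas": "-0.35 0.57 0 0 0 0;-0.34 0.57 -0.3 0 0 0;0 0 -0.9 0 0 0;0 0 -0.9 0 0 0;0 0 -0.9 0 0 0;0 0 -0.9 0 0 0;0 0 -0.6 0 0 0;0 0 -0.2 0 0 0;0 0 0 0 0 0", "gripper": 0.6}}

```text
time: 17.68
eef_pos: [0.4571, -0.0008, 0.0323]
tcp_rot: [0.992, 0.124, -0.0, -0.0]
contact_force: [0.5, 1.3, -0.0]
opening: 0.601
finger_force: 0.0
```

>>> {"api": "jog_arm", "payload": {"deltas": "0 0 0 0 0 0;0 0 0 0 0 0;0 0 0 0 0 0;0 0 0 0 0 0", "gripper": 0.1}}

```text
time: 18.18
eef_pos: [0.4577, -0.0009, 0.033]
tcp_rot: [0.992, 0.124, 0.001, 0.0]
contact_force: [-0.8, 0.1, 4.4]
opening: 0.262
finger_force: 24.7
```

>>> {"api": "jog_arm", "payload": {"deltas": "0 0 0.8 0 0 0;0 0 0.9 0 0 0;0.1 -0.5 0.9 0 0 0;0.29 -0.95 0.8 0 0 0;0.29 -0.95 0.7 0 0 0;0.29 -0.95 0 0 0 0;0.29 -0.95 0 0 0 0;0.29 -0.95 0 0 0 0;0.29 -0.95 0 0 0 0;0.29 -0.95 0 0 0 0;0.29 -0.95 0 0 0 0;0.29 -0.95 0 0 0 0;0.29 -0.95 0 0 0 0;0.29 -0.95 0 0 0 0;0.29 -0.95 0 0 0 0;0.29 -0.95 0 0 0 0;0.29 -0.95 0 0 0 0;0.15 -0.5 0 0 0 0;0 0 0 0 0 0"}}

```text
time: 20.55
eef_pos: [0.5433, -0.2875, 0.1142]
tcp_rot: [0.992, 0.124, -0.0, -0.0]
contact_force: [0.1, -0.3, 0.3]
opening: 0.264
finger_force: 24.6
```

```bash
python3 - <<'E'
from h import *
c=shot("w7"); s=st(); zt=s["eef_pos"][2]+.019
print(capcirc(c,"red",zt))
for n in("green","blue"):
  for b in capblobs(c,n): print(n,b[:2],cv2.minEnclosingCircle(topw(c,b[2],.056).astype(np.float32)))
E
```

```text
t 20.6 [ 0.5431 -0.2868  0.1141] op 0.265 ff 24.6 q6 0.67
(array([ 0.54311991, -0.28757685]), 0.009578042663633823, array([253.1, 305.9]))
green (np.int32(850), array([122.5, 192.1])) ((0.5462192893028259, -0.2108769565820694), 0.009732545353472233)
blue (np.int32(369), array([318.8, 260.5])) ((0.5301978588104248, -0.32882529497146606), 0.009429898113012314)
```

View pics/w7.png

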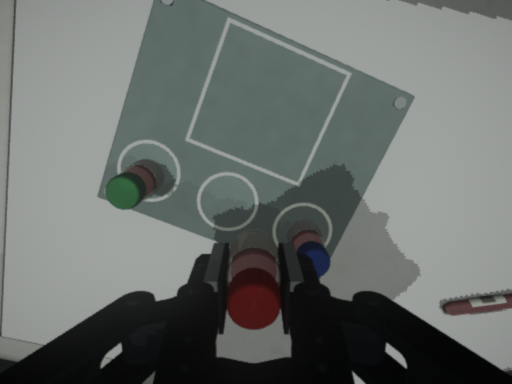

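The picture shows the green vial at (125,190) and blue at (315,258), both in their rings. The held red vial is 18 mm too far right, so I'll correct that before lowering.

>>> {"api": "jog_arm", "payload": {"deltas": "-0.11 0.45 0 0 0 0;-0.11 0.44 0 0 0 0;0 0 -0.7 0 0 0;0 0 -0.9 0 0 0;0 0 -0.9 0 0 0;0 0 0 0 0 0"}}

```text
time: 21.35
eef_pos: [0.5372, -0.268, 0.0611]
tcp_rot: [0.992, 0.124, -0.002, -0.002]
contact_force: [0.1, 0.2, -0.7]
opening: 0.264
finger_force: 24.6
```

>>> {"api": "jog_arm", "payload": {"deltas": "0.06 -0.05 -0.5 0 0 0;0 0 -0.4 0 0 0;0 0 -0.3 0 0 0;0 0 0 0 0 0"}}

```text
time: 21.85
eef_pos: [0.5397, -0.2698, 0.0397]
tcp_rot: [0.992, 0.124, -0.0, -0.0]
contact_force: [0.1, -0.8, 0.1]
opening: 0.267
finger_force: 24.6
```

>>> {"api": "jog_arm", "payload": {"deltas": "0 0 -0.1 0 0 0;0 0 0 0 0 0"}}

```text
time: 22.1
eef_pos: [0.5401, -0.2701, 0.0385]
tcp_rot: [0.992, 0.124, 0.0, 0.0]
contact_force: [0.4, -0.4, -0.4]
opening: 0.264
finger_force: 24.6
```

>>> {"api": "jog_arm", "payload": {"deltas": "0 0 0 0 0 0;0 0 0 0 0 0;0 0 0 0 0 0", "gripper": 0.48}}

```text
time: 22.48
eef_pos: [0.5401, -0.27, 0.0385]
tcp_rot: [0.992, 0.124, 0.0, 0.0]
contact_force: [0.4, 1.4, 0.6]
opening: 0.485
finger_force: 0.0
```

>>> {"api": "jog_arm", "payload": {"deltas": "0 0 0.7 0 0 0;0 0 0.9 0 0 0;0 0 0.9 0 0 0;0 0 0.9 0 0 0;-0.15 0.95 0.65 0 0 0;-0.15 0.95 0.65 0 0 0;-0.15 0.95 0.65 0 0 0;-0.15 0.95 0.65 0 0 0;-0.15 0.95 0.65 0 0 0;-0.15 0.95 0.65 0 0 0;-0.15 0.95 0.65 0 0 0;-0.15 0.95 0.65 0 0 0;-0.15 0.95 0.65 0 0 0;-0.15 0.95 0.65 0 0 0;-0.15 0.95 0.65 0 0 0;-0.15 0.95 0.65 0 0 0;-0.15 0.95 0.65 0 0 0;-0.15 0.95 0.65 0 0 0;-0.15 0.95 0.65 0 0 0;-0.15 0.95 0.65 0 0 0"}}

```text
time: 24.98
eef_pos: [0.4918, 0.0353, 0.3152]
tcp_rot: [0.992, 0.124, 0.0, -0.0]
contact_force: [0.3, -0.3, 0.1]
opening: 0.477
finger_force: 0.0
```

>>> {"api": "jog_arm", "payload": {"deltas": "-0.2 0.98 0 0 0 0;-0.2 0.98 0 0 0 0;-0.2 0.98 0 0 0 0;-0.2 0.98 0 0 0 0;-0.2 0.98 0 0 0 0;-0.2 0.98 0 0 0 0;-0.2 0.98 0 0 0 0;-0.2 0.98 0 0 0 0;-0.2 0.98 0 0 0 0;-0.2 0.98 0 0 0 0;0 0 0 0 0 0;0 0 0 0 0 0", "gripper": 1}}

```text
time: 26.48
eef_pos: [0.452, 0.2299, 0.3145]
tcp_rot: [0.992, 0.124, 0.0, 0.0]
contact_force: [0.3, 0.2, -0.3]
opening: 0.999
finger_force: 0.0
```

```bash
python3 - <<'E'
from h import *
c=shot("w8"); st()
E
```

```text
t 26.52 [0.4521 0.2297 0.3144] op 0.999 ff 0.0 q6 1.59
```

View pics/w8.png

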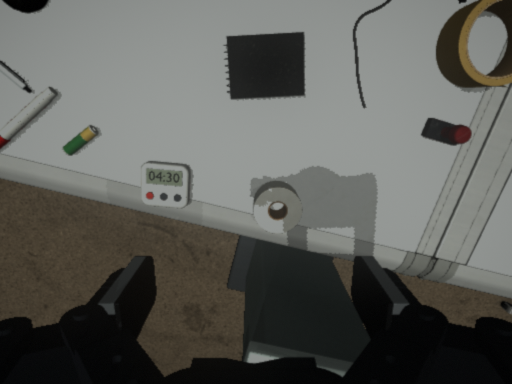

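The view shows the notepad at (266,66) with binding on its left, the timer at (166,184) and the label roll at (278,208) with its hole at (278,210).

```bash
cat >> h.py <<'E'
def rects(c,m,z,amin):
    for k in cv2.findContours(m.astype(np.uint8),cv2.RETR_CCOMP,cv2.CHAIN_APPROX_NONE)[0]:
        if cv2.contourArea(k)<amin: continue
        W=topw(c,k,z).astype(np.float32); (cx,cy),(w,h),an=cv2.minAreaRect(W); M=cv2.moments(W)
        print("  px",k[:,0].mean(0).round(1),"ctr",round(cx,4),round(cy,4),"mom",round(M["m10"]/M["m00"],4),round(M["m01"]/M["m00"],4),"size",round(w,4),round(h,4),"deg",round(an,1))
E
python3 - <<'E'
from h import *
c=load("w8"); g=cv2.cvtColor(c["color"],cv2.COLOR_BGR2GRAY)
print("pad"); m=np.zeros_like(g); m[20:115,215:320]=g[20:115,215:320]<70; rects(c,m,.012,800)
print(g[150:215:4,166]); print(g[184,130:200:3]); print(g[208,240:320:4]); print(c["color"][184,130:200:6].tolist())
print("hole"); m=np.zeros_like(g); m[195:225,262:294]=g[195:225,262:294]<110; rects(c,m,.036,30)
E
```

```text
pad
  px [265.1  65.5] ctr 0.5617 0.2433 mom 0.5621 0.2422 size 0.0698 0.0929 deg 17.1
[152 152 152  90 151 118 106 106 103 148 151  99  76 150 128 112 106]
[130 143 149 149 150 149 147 148 131 128 128 122 107 111 108 105 106 107
 151 116  90 124 152 152]
[151 151 151 139 151 150 151  98 101 149 116  40 109 113 111 110 111 113
 112 112]
[[128, 131, 128], [147, 151, 147], [148, 151, 148], [145, 149, 145], [128, 133, 129], [121, 131, 124], [98, 111, 104], [97, 113, 104], [94, 111, 102], [150, 153, 149], [87, 90, 90], [151, 154, 150]]
hole
  px [289.6 220.7] ctr 0.3895 0.167 mom 0.3887 0.1648 size 0.0109 0.0116 deg 14.2
  px [278.3 209.9] ctr 0.3997 0.1839 mom 0.3992 0.1838 size 0.0254 0.0255 deg 15.0
  px [277.  205.6] ctr 0.4039 0.1864 mom 0.4043 0.1866 size 0.0106 0.0152 deg 14.2
```

>>> {"api": "jog_arm", "payload": {"deltas": "-0.26 -0.23 -0.92 0 0 0;-0.26 -0.23 -0.92 0 0 0;-0.26 -0.23 -0.92 0 0 0;-0.26 -0.23 -0.92 0 0 0;-0.26 -0.23 -0.92 0 0 0;-0.26 -0.23 -0.92 0 0 0;-0.26 -0.23 -0.92 0 0 0;-0.26 -0.23 -0.92 0 0 0;-0.26 -0.23 -0.92 0 0 0;-0.26 -0.23 -0.92 0 0 0;0 0 0 0 0 0"}}

```text
time: 27.9
eef_pos: [0.3984, 0.1835, 0.1283]
tcp_rot: [0.992, 0.124, -0.002, 0.0]
contact_force: [-0.5, -1.0, 0.4]
opening: 0.997
finger_force: 0.0
```

```bash
python3 - <<'E'
from h import *
c=shot("w9"); st()
E
```

```text
t 27.95 [0.3996 0.1838 0.1296] op 0.999 ff 0.0 q6 1.52
```

View pics/w9.png

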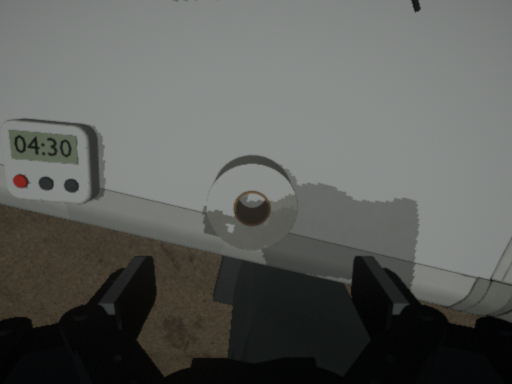

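The view shows the roll's hole at (252,208). The timer's face is around (47,160), with its display at (43,146) and dark buttons at (46,184) and (71,186).

```bash
python3 - <<'E'
from h import *
c=load("w9"); c8=load("w8"); g=cv2.cvtColor(c["color"],cv2.COLOR_BGR2GRAY)
m=np.zeros_like(g); b=cv2.GaussianBlur(g,(3,3),0); m[185:232,228:277]=b[185:232,228:277]<100
print("hole dark"); rects(c,m,.036,100)
print("manual hole", plane(c,(252,208),.036), "tri", tri(c8,(278.2,210),c,(252,208)))
# red button tri
for n,cc in(("w8",c8),("w9",c)):
    for q in capblobs(cc,"red",8): print(n,q[:2])
def green(cc,x0,x1,y0,y1):
    h=cv2.cvtColor(cc["color"],cv2.COLOR_BGR2HSV); k=np.zeros_like(h[...,0])
    k[y0:y1,x0:x1]=((h[...,1]>25)&(h[...,0]>25)&(h[...,0]<90))[y0:y1,x0:x1]; return k
for cc,r in((c8,(140,190,165,190)),(c,(5,85,125,168))):
    rects(cc,cv2.morphologyEx(green(cc,*r),cv2.MORPH_CLOSE,np.ones((7,7))),.018,60)
E
```

```text
hole dark
  px [252.6 215.2] ctr 0.3964 0.1836 mom 0.395 0.1822 size 0.0288 0.0332 deg 14.2
  px [254.  197.6] ctr 0.4069 0.1844 mom 0.4064 0.1848 size 0.0076 0.0136 deg 20.9
manual hole [0.39877923 0.18424409 0.036     ] tri [0.40188983 0.18498632 0.04529601]
w8 (np.int32(214), array([461.8, 134.3]))
w8 (np.int32(32), array([  1.7, 140.3]))
w8 (np.int32(35), array([149.4, 195.1]))
w9 (np.int32(141), array([ 20. , 180.8]))
  px [164.  176.9] ctr 0.4008 0.3355 mom 0.4009 0.3349 size 0.0191 0.0451 deg 9.2
  px [ 43.  146.4] ctr 0.4008 0.3351 mom 0.4008 0.3352 size 0.0196 0.046 deg 8.9
```

Both views put the timer display at (.4008,.335) for z=18 mm, yaw 0.157, which confirms its height. The roll is at (.399,.184). I'll descend on the roll.

>>> {"api": "jog_arm", "payload": {"deltas": "-0.03 0 -0.9 0 0 0;0 0 -0.9 0 0 0;0 0 -0.9 0 0 0;0 0 -0.9 0 0 0;0 0 -0.9 0 0 0;0 0 -0.6 0 0 0;0 0 0 0 0 0"}}

```text
time: 28.82
eef_pos: [0.3994, 0.184, 0.0281]
tcp_rot: [0.992, 0.124, -0.0, 0.0]
contact_force: [-0.5, 0.8, 1.1]
opening: 0.999
finger_force: 0.0
```

>>> {"api": "jog_arm", "payload": {"deltas": "0 0 0 0 0 0;0 0 0 0 0 0;0 0 0 0 0 0;0 0 0 0 0 0", "gripper": 0.5, "squeeze": 35}}

```text
time: 29.32
eef_pos: [0.4005, 0.1842, 0.0296]
tcp_rot: [0.992, 0.124, 0.001, -0.0]
contact_force: [-0.8, -0.2, 6.1]
opening: 0.7
finger_force: 38.5
```

>>> {"api": "jog_arm", "payload": {"deltas": "0 0 0.8 0 0 0;0 0 0.9 0 0 0;0.5 0.18 0.9 0 0 0;0.9 0.33 0.2 0 0 0;0.9 0.33 0 0 0 0;0.9 0.33 0 0 0 0;0.9 0.33 0 0 0 0;0.9 0.33 0 0 0 0;0.9 0.33 0 0 0 0;0.9 0.33 0 0 0 0;0.9 0.33 0 0 0 0;0.4 0.15 0 0 0 0;0 0 0 0 0 0"}}

```text
time: 30.95
eef_pos: [0.5613, 0.2434, 0.0839]
tcp_rot: [0.992, 0.124, -0.0, 0.0]
contact_force: [-0.2, 0.8, -1.3]
opening: 0.7
finger_force: 38.6
```

```bash
python3 - <<'E'
from h import *
c=shot("w10"); s=st(); print(s["contact_force"])
g=cv2.cvtColor(c["color"],cv2.COLOR_BGR2GRAY); rects(c,(cv2.morphologyEx((g<70).astype(np.uint8),cv2.MORPH_OPEN,np.ones((5,5)))),.012,1500)
E
```

```text
t 31.0 [0.5608 0.2433 0.0838] op 0.699 ff 38.6 q6 1.57
[ 0.678771   -0.01436875 -2.10603999]
  px [253.2 290. ] ctr 0.5124 0.2309 mom 0.5125 0.2307 size 0.0422 0.042 deg 56.7
  px [255.5 306.4] ctr 0.5185 0.2307 mom 0.4884 0.2243 size 0.1649 0.3735 deg 14.3
  px [449.1   8.2] ctr 0.6972 0.1738 mom 0.7004 0.1679 size 0.0127 0.0689 deg 14.2
```

View pics/w10.png

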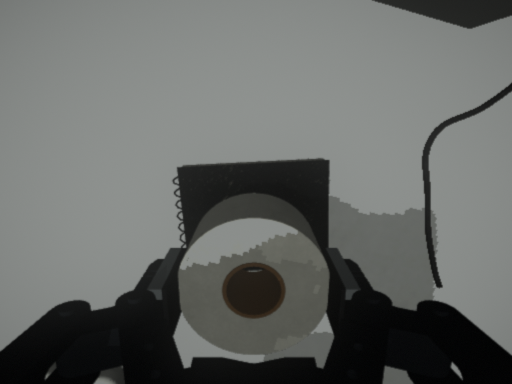

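The picture shows the notepad's far corners at (178,168) and (328,160), and the held roll's hole at (254,290).

```bash
python3 - <<'E'
from h import *
c=load("w10"); a,b=plane(c,(178,168),.012)[:2],plane(c,(328,160),.012)[:2]
d=a-b; L=np.linalg.norm(d); y=d/L; x=np.array([y[1],-y[0]]); print(a,b,L,"yaw",np.arctan2(x[1],x[0]),"ctr",(a+b)/2-.035*x)
print("hole",plane(c,(254,290),.090))
E
```

```text
[0.58183756 0.29446965] [0.60833331 0.20956495] 0.08894286327796712 yaw 0.302488075426946 ctr [0.5616745  0.24159093]
hole [0.56005232 0.24247921 0.09      ]
```

>>> {"api": "jog_arm", "payload": {"deltas": "0.03 0.03 -0.8 0 0 0;0 0 -0.7 0 0 0;0 0 -0.4 0 0 0;0 0 -0.15 0 0 0;0 0 0 0 0 0"}}

```text
time: 31.62
eef_pos: [0.562, 0.244, 0.0431]
tcp_rot: [0.992, 0.124, -0.0, 0.0]
contact_force: [-0.2, 0.7, -0.6]
opening: 0.698
finger_force: 38.6
```

>>> {"api": "jog_arm", "payload": {"deltas": "0 0 -0.08 0 0 0;0 0 0 0 0 0"}}

```text
time: 31.88
eef_pos: [0.5622, 0.2441, 0.042]
tcp_rot: [0.992, 0.124, 0.0, -0.0]
contact_force: [0.4, 0.3, -1.7]
opening: 0.698
finger_force: 38.6
```

>>> {"api": "jog_arm", "payload": {"deltas": "0 0 0 0 0 0;0 0 0 0 0 0;0 0 0 0 0 0", "gripper": 1}}

```text
time: 32.25
eef_pos: [0.5623, 0.2441, 0.0421]
tcp_rot: [0.992, 0.124, 0.0, -0.0]
contact_force: [0.8, -0.1, 0.3]
opening: 1.002
finger_force: 0.0
```

>>> {"api": "jog_arm", "payload": {"deltas": "0 0 0.7 0 0 0;0 0 0.9 0 0 0;0 0 0.9 0 0 0;0 0 0.9 0 0 0;-0.95 0.48 0.5 0 0 -0.5;-0.95 0.48 0.5 0 0 -0.4;-0.95 0.48 0 0 0 0;-0.95 0.48 0 0 0 0;-0.95 0.48 0 0 0 0;-0.95 0.48 0 0 0 0;-0.95 0.48 0 0 0 0;-0.95 0.48 0 0 0 0;-0.95 0.48 0 0 0 0;0 0 0 0 0 0;0 0 0 0 0 0"}}

```text
time: 34.12
eef_pos: [0.3914, 0.3305, 0.13]
tcp_rot: [0.997, 0.079, 0.0, -0.0]
contact_force: [-0.2, -0.5, -0.0]
opening: 0.999
finger_force: 0.0
```

```bash
python3 - <<'E'
from h import *
c9=load("w9"); print(plane(c9,(47,160),.017))
c=shot("w11"); s=st(); print(s["tcp_rot"])
E
```

```text
[0.39169036 0.33241809 0.017     ]
t 34.17 [0.3916 0.3304 0.1299] op 0.997 ff 0.0 q6 1.92
[ 9.96857647e-01  7.92128758e-02  3.87087555e-04 -4.24336591e-05]
```

View pics/w11.png

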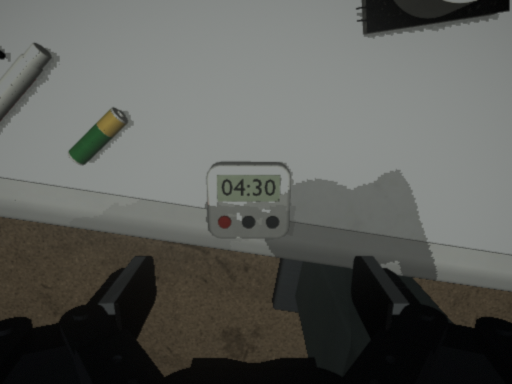

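The timer face is centred at about (249,201) and squared to the tool. I'll compute its centre.

```bash
python3 - <<'E'
from h import *
c=load("w11"); p=plane(c,(249,201),.017); print(p)
P=[plane(c,q,.017)[:2] for q in((207,200),(291,200),(249,164),(249,238))]; print(np.linalg.norm(P[0]-P[1]),np.linalg.norm(P[2]-P[3]))
E
```

```text
[0.39064832 0.33326912 0.017     ]
0.06211570580187619 0.05728643024560407
```

Measured size is 62 x 57 mm, which matches. Descend 0.113 with a small y shift.

>>> {"api": "jog_arm", "payload": {"deltas": "-0.05 0.14 -0.9 0 0 0;0 0 -0.9 0 0 0;0 0 -0.9 0 0 0;0 0 -0.9 0 0 0;0 0 -0.9 0 0 0;0 0 -0.7 0 0 0;0 0 -0.35 0 0 0;0 0 0 0 0 0;0 0 0 0 0 0"}}

```text
time: 35.3
eef_pos: [0.3906, 0.3335, 0.0194]
tcp_rot: [0.997, 0.079, 0.001, -0.0]
contact_force: [0.0, -0.6, -0.0]
opening: 0.998
finger_force: 0.0
```

>>> {"api": "jog_arm", "payload": {"deltas": "0 0 0 0 0 0;0 0 0 0 0 0;0 0 0 0 0 0;0 0 0 0 0 0", "gripper": 0.5, "squeeze": 30}}

```text
time: 35.8
eef_pos: [0.3906, 0.3336, 0.0195]
tcp_rot: [0.997, 0.079, 0.001, -0.0]
contact_force: [0.0, -0.5, 5.6]
opening: 0.717
finger_force: 33.7
```

>>> {"api": "jog_arm", "payload": {"deltas": "0 0 0.6 0 0 0;0 0 0.9 0 0 0;0 0 0.9 0 0 0;0.35 -0.98 0.9 0 0 0;0.35 -0.98 0.9 0 0 0;0.35 -0.98 0.9 0 0 0;0.35 -0.98 0.9 0 0 0;0.35 -0.98 0 0 0 -0.5;0.35 -0.98 0 0 0 -0.5;0.35 -0.98 0 0 0 -0.5;0.35 -0.98 0 0 0 -0.5;0.35 -0.98 0 0 0 -0.5;0.35 -0.98 0 0 0 -0.5;0.35 -0.98 0 0 0 0;0.35 -0.98 0 0 0 0;0.35 -0.98 0 0 0 0;0.35 -0.98 0 0 0 0;0.35 -0.98 0 0 0 0;0.35 -0.98 0 0 0 0;0.35 -0.98 0 0 0 0"}}

```text
time: 38.3
eef_pos: [0.5095, -0.0008, 0.1398]
tcp_rot: [0.998, -0.07, 0.001, 0.0]
contact_force: [-0.7, -0.1, -0.5]
opening: 0.711
finger_force: 33.1
```

>>> {"api": "jog_arm", "payload": {"deltas": "0.36 -0.98 0 0 0 0;0.36 -0.98 0 0 0 0;0.36 -0.98 0 0 0 0;0.36 -0.98 0 0 0 0;0.36 -0.98 0 0 0 0;0.36 -0.98 0 0 0 0;0.36 -0.98 0 0 0 0;0.36 -0.98 0 0 0 0;0.36 -0.98 0 0 0 0;0.36 -0.98 0 0 0 0;0.36 -0.98 0 0 0 0;0.36 -0.98 0 0 0 0;0.36 -0.98 0 0 0 0;0.36 -0.98 0 0 0 0;0 -0.1 0 0 0 0;0 0 0 0 0 0;0 0 0 0 0 0"}}

```text
time: 40.42
eef_pos: [0.6096, -0.2756, 0.1386]
tcp_rot: [0.998, -0.07, -0.0, -0.0]
contact_force: [0.1, 0.5, -0.7]
opening: 0.719
finger_force: 33.0
```

```bash
python3 - <<'E'
from h import *
c=shot("w12"); s=st()
E
```

```text
t 40.48 [ 0.6097 -0.2756  0.1387] op 0.718 ff 33.0 q6 1.14
```

View pics/w12.png

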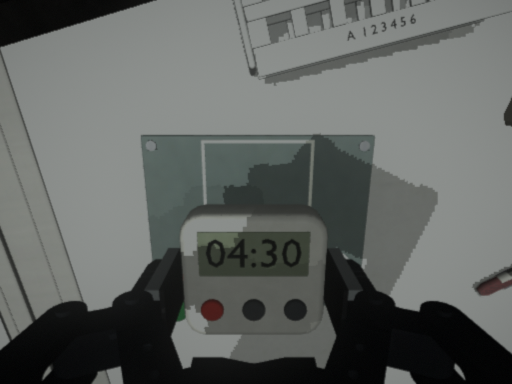

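The picture shows the timer squared with the board, its face centred at about (254,270), and the rectangle's far corners at (203,142) and (313,142).

```bash
python3 - <<'E'
from h import *
c=load("w12"); print("timer",plane(c,(254.5,270),.136))
print("rect far corners",plane(c,(202.5,142),.004),plane(c,(313,142),.004))
a,b=plane(c,(202.5,142),.004)[:2],plane(c,(313,142),.004)[:2]; d=a-b; y=d/np.linalg.norm(d); x=np.array([y[1],-y[0]]); print(np.linalg.norm(d),np.arctan2(x[1],x[0]),(a+b)/2-x*.0395)
E
```

```text
timer [ 0.61242014 -0.27725778  0.136     ]
rect far corners [ 0.65508428 -0.24334462  0.004     ] [ 0.643187   -0.32728378  0.004     ]
0.08477810982716318 -0.140799060259974 [ 0.61002653 -0.279771  ]
```

>>> {"api": "jog_arm", "payload": {"deltas": "-0.1 -0.11 -0.9 0 0 0;0 0 -0.9 0 0 0;0 0 -0.9 0 0 0;0 0 -0.9 0 0 0;0 0 -0.9 0 0 0;0 0 -0.6 0 0 0;0 0 -0.3 0 0 0;0 0 -0.2 0 0 0;0 0 0 0 0 0;0 0 0 0 0 0"}}

```text
time: 41.72
eef_pos: [0.6083, -0.2789, 0.0275]
tcp_rot: [0.998, -0.071, 0.001, 0.0]
contact_force: [-0.9, -0.2, -0.5]
opening: 0.716
finger_force: 33.1
```

>>> {"api": "jog_arm", "payload": {"deltas": "0 0 -0.17 0 0 0;0 0 0 0 0 0;0 0 0 0 0 0"}}

```text
time: 42.1
eef_pos: [0.6081, -0.2788, 0.0236]
tcp_rot: [0.998, -0.071, 0.0, 0.0]
contact_force: [-0.2, -1.0, 0.7]
opening: 0.72
finger_force: 33.1
```

>>> {"api": "jog_arm", "payload": {"deltas": "0 0 0 0 0 0;0 0 0 0 0 0;0 0 0 0 0 0", "gripper": 1}}

```text
time: 42.48
eef_pos: [0.6078, -0.2785, 0.0233]
tcp_rot: [0.998, -0.071, -0.0, -0.0]
contact_force: [-0.7, -0.7, -0.2]
opening: 1.002
finger_force: 0.0
```

>>> {"api": "jog_arm", "payload": {"deltas": "0 0 0.4 0 0 0;0 0 0.9 0 0 0;0 0 0.9 0 0 0;0 0 0.9 0 0 0;0 0 0.9 0 0 0;0 0 0.9 0 0 0;-0.5 0 0.9 0 0 0;-0.5 0 0.9 0 0 0;-0.5 0 0.9 0 0 0;-0.5 0 0.9 0 0 0;-0.5 0 0.9 0 0 0;-0.5 0 0.9 0 0 0;-0.5 0 0.9 0 0 0;-0.5 0 0.9 0 0 0;0 0 0 0 0 0;0 0 0 0 0 0"}}

```text
time: 44.48
eef_pos: [0.5277, -0.2785, 0.2648]
tcp_rot: [0.998, -0.071, -0.0, -0.0]
contact_force: [-0.4, 0.4, -0.4]
opening: 1.001
finger_force: 0.0
```

```bash
python3 - <<'E'
from h import *
c=shot("w13"); st()
for n in HUE:
  for b in capblobs(c,n): print(n,b[:2],cv2.minEnclosingCircle(topw(c,b[2],.056).astype(np.float32)))
v=np.hstack([c["color"]]); d=shot("s13","scene")["color"][120:300,120:380]; cv2.imwrite("pics/final.png",np.vstack([v,cv2.resize(d,(512,354))])[:600])
E
```

```text
t 44.52 [ 0.5276 -0.2783  0.2644] op 1.006 ff 0.0 q6 1.06
red (np.int32(61), array([225.9, 107.2])) ((0.5953291654586792, -0.2632254958152771), 0.003903074422851205)
red (np.int32(274), array([243.4, 162.6])) ((0.5395609140396118, -0.27078577876091003), 0.009643307887017727)
green (np.int32(273), array([183.7, 165.2])) ((0.5457744598388672, -0.2106628268957138), 0.009689370170235634)
blue (np.int32(240), array([302. , 164.1])) ((0.5297477841377258, -0.3285450339317322), 0.009122488088905811)
```

View pics/final.png

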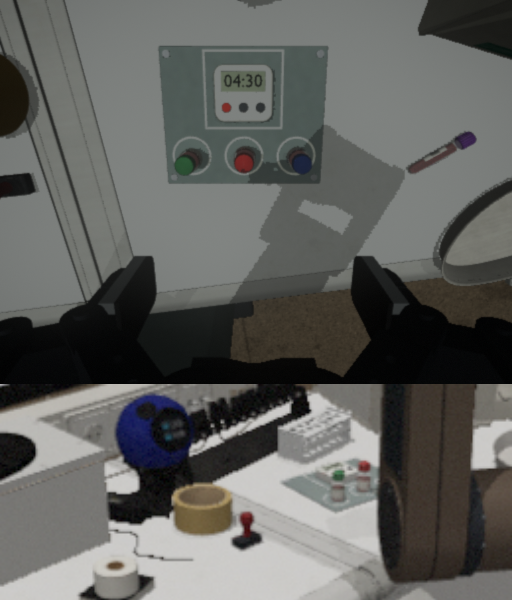

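The vials stand upright in their rings (green left, red middle, blue right). The timer is squared inside the rectangle and the roll is centred on the notepad. The stamp and tape are where they were.

```bash
python3 -c "
from h import *
print(ctrl.sign_off())"
```

```text
the job is handed in; nothing more can be done
None
```

The job is handed in: the three vials, the timer and the label roll are in place, the stamp and tape roll were left alone, and it took about 45 s of the 106 s allowed. The last pictures showed everything within tolerance, but the sign-off gave no verdict.

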